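# Crack the sealed lid of the dry chamber and hold it ajar

## Robot

A 6-joint arm with a two-finger parallel gripper is mounted at the origin on a cart in front of the work surface, level with it; the furniture and walls round the work are solid. World frame = base frame: x ahead of the robot, y to its left, z up, the work surface at z = 0. Lengths are in mm, angles in degrees, forces in N, time in s.
With the tool pointing down it reaches from about 400 to 925 mm from the base axis. Payload 12.5 kg.
Tool frame: the origin (TCP) lies between the finger pads; the fingertips stand 25 mm ahead of it and the grasp point (between the pads) lies 6 mm ahead of it; z points along the fingers, y is the line along which they close (so a half turn about z gives the same grasp; the last joint's range is limited). The gripper opens to 95 mm and grips with 3 to 60 N. Pads are 20 mm wide; open, the fingers measure 119 mm over their backs; the gripper's body (75 mm by 180 mm) begins 59 mm behind the grasp point.
Start: joints at [58.808, 28.126, 89.318, -0, 62.55, -6.05], TCP at [265.519, 565.812, 239.661] pointing down, gripper open.
Joint ranges: [-177.58, 177.58], [-47.91, 125.51], [2.72, 160], [-65.01, 245.01], [3.68, 167.84], [-153.87, 153.87]. Speed limits (degrees/s): [127.2, 127.2, 159.86, 180, 180, 180].

## Interface

Orientations are given as [roll, pitch, yaw] about the fixed x, y, z axes, in that order (R = Rz(yaw) Ry(pitch) Rx(roll)).
In Python, from station import manip, optics gives the robot as it stands. Calls block until the motion is done:
- manip.movep(position, orientation): joint-space move of the TCP to a pose.
- manip.move_straight(position, frame=None, max_speed=150): straight line of the TCP; frame=None keeps the orientation; max_speed is the mean speed in mm/s.
- manip.move_joints(angles): joint-space move.
- manip.open_jaws() and manip.grab(grip_force=None): open the fingers fully, or close them until they stop; grip_force is the grip in N (None keeps the last).
- manip.dwell(seconds).
- manip.solve_ik(position, orientation): joint angles nearest the present ones, or None.
- optics.snapshot(name): name is "side" or "top"; returns the picture (384x512x3 uint8, red, green, blue); there is no depth.
- optics.camera_model(name): a dict with "fx", "fy", "cx", "cy" (pixels), "dist" ([k1, k2, p1, p2, k3] as OpenCV has them; the pictures are not rectified), "R" (3x3) and "t" (3): a world point X has camera coordinates R X + t. Camera axes: x right, y down, z forward; pixel columns grow to the right and rows downward; lengths in mm; the calibration is good to about 2 mm. A picture is of the moment at which its call begins. camera_model takes no time and is no camera call.
A pose or a line that the arm cannot do raises manip.Unreachable and nothing moves.
- manip.hand_in(): hands the job in; it is judged then, once.
Readings, each from a call of its own:
- manip.current_time_s(): time.
- manip.current_q(): joint angles.
- manip.current_qd(): joint speeds.
- manip.current_joint_torque(): joint torques, N m.
- manip.current_position(): TCP position.
- manip.current_orientation(): TCP orientation.
- manip.current_wrist_force(): force on the tool from outside, world axes, zero at the start.
- manip.current_moment(): the same for the moment, N m.
- manip.current_finger_gap(): finger opening in mm.
- manip.current_finger_force(): force on a finger pad.
Only numpy, scipy, OpenCV 4.12 (cv2) and the standard library are available. Lean on these libraries where they do the work, as an engineer would, in place of code of your own. Each camera call takes 0.05 s, during which the arm holds its last target. There are 200 camera calls.

## Task

Turn the round dry chamber on its turntable until the lid's black knob stands in line with the red marker on the base, where it drops into its notch, keeping the lid shut meanwhile. Then pull the knob up to break the sticky lid seal free, and hold the lid slightly open, with a gap of about two centimetres at its front edge, without throwing it wide open or moving the turntable out of its notch. Finish while still holding the lid there: do not let go, and leave the other things on the bench alone.

Things in the scene. Friction and masses are not known exactly. Their poses are not given: they have to be found in the camera images.
- dry_base: fixed round grey base of the dry chamber, 216 mm across, 24 mm high, on the bench; origin at the centre of its underside, on the upright turning axis. Its own -x axis points to the red marker block on its rim (112 mm from the axis). On it turns an aluminium turntable, 188 mm across, with a clear round chamber 150 mm across
- carousel (a joint): angle of the turntable (with chamber and lid) in rad, growing clockwise seen from above: it starts in a notch at 0, with the knob a quarter turn away from the red marker; the next notch, at 1.571, has the knob in line with the marker. Hard stops at -0.15 and 1.72. Sprung notches resist with up to 0.25 N m half-way (0.4 rad), then draw it into the second one past 0.785 rad; friction about 0.04 N m
- dry_lid (a joint): angle of the lid in rad: 0 shut, growing as the knob side rises (hard stop at 0.27). A sticky seal holds it: pulling up at the knob, the force rises to about 12 N at 0.06 rad, then falls away to about 7 N at 0.12 rad and 5 N at 0.2 rad. Let go, the lid falls shut. The gap at the front edge is 166 mm times this angle: 20 mm at 0.12 rad
- knob (a point): centre (half-way up) of the upright black round knob with a red top on the lid, 24 mm in diameter, 36 mm high, centre 122 mm above the bench while the lid is shut; 56 mm from the turning axis, 142 mm from the hinge. Pushing or dragging it sideways turns the chamber; pulling it up opens the lid. Its x axis points from the knob to the hinge
- lid_hinge (a point): point on the hinge line of the lid, opposite the knob, 86 mm from the turning axis and 98 mm above the bench; turns with the turntable; the hinge line is level, along its y axis
- lid_edge (a point): front edge of the white lid's underside, on the knob's side, 166 mm from the hinge, 92 mm above the bench when shut. The lid is 160 mm across and 12 mm thick, its upper side 104 mm above the bench when shut
- timer: bystander: white bench timer with a green knob, 62x62x34 mm; origin at the centre of its underside
- sticky_pad: bystander: yellow note pad, 76x76x11 mm; origin at the centre of its underside
- stapler: bystander: blue stapler, 36x128x48 mm; origin at the centre of its underside
- slide_carton: bystander: brown carton, 64x140x52 mm; origin at the centre of its underside
- marker_2: bystander: red and white marker lying flat, 14x142x12 mm; origin at its underside

How it is judged:
By the outcome, as a careful person would: the job done as asked, in the order asked, and still so for the second after the job is handed in, while the arm keeps its last pose, push and grip.
It also fails if it takes over 40 s, if anything falls off the work surface, if the arm or the gripper's body presses on something with over 40 N, if the wrist force passes 120 N, or if a joint passes its speed limit or range.

## Working session

There is one attempt and no reset: what is moved stays moved. The work goes in short steps, each a Python script; the robot and the scene stay as the last script left them, time stands still between calls to the robot, and variables do not carry over. Pictures are saved under pics/ and viewed, at most 10 in all, crops included, and the job is handed in when it is done.

```bash
mkdir -p pics; python3 - <<'E'
from station import manip, optics
import cv2,json
for n in("top","side"):
    cv2.imwrite(f"pics/{n}0.png",cv2.resize(optics.snapshot(n)[:,:,::-1],(800,600),interpolation=cv2.INTER_CUBIC))
    print(n,optics.camera_model(n))
print(manip.current_orientation(),manip.current_time_s())
E
```

```text
top {'fx': 459.17776053239226, 'fy': 459.17776053239226, 'cx': 248.04198314744954, 'cy': 183.180926164867, 'dist': array([-0.15778784,  0.        ,  0.        ,  0.        ,  0.        ]), 'R': array([[-0.01038284, -0.99975799, -0.01939489],
       [-0.99729048,  0.01176596, -0.07261725],
       [ 0.07282787,  0.01858837, -0.99717129]]), 't': array([ 344.48240054,  571.28365204, 1138.34259481])}
side {'fx': 473.5904845694852, 'fy': 473.5904845694852, 'cx': 250.4293175771546, 'cy': 197.07374011456298, 'dist': array([-0.02117718,  0.        ,  0.        ,  0.        ,  0.        ]), 'R': array([[-0.99632857, -0.08489244,  0.01107491],
       [-0.05365535,  0.51837702, -0.85346726],
       [ 0.06671194, -0.85092805, -0.52102877]]), 't': array([ 572.09336   ,  -70.28226303, 1420.40236058])}
[-1.79941090e+02 -6.68458691e-03  1.54860908e+02] 0.1
```

View pics/top0.png

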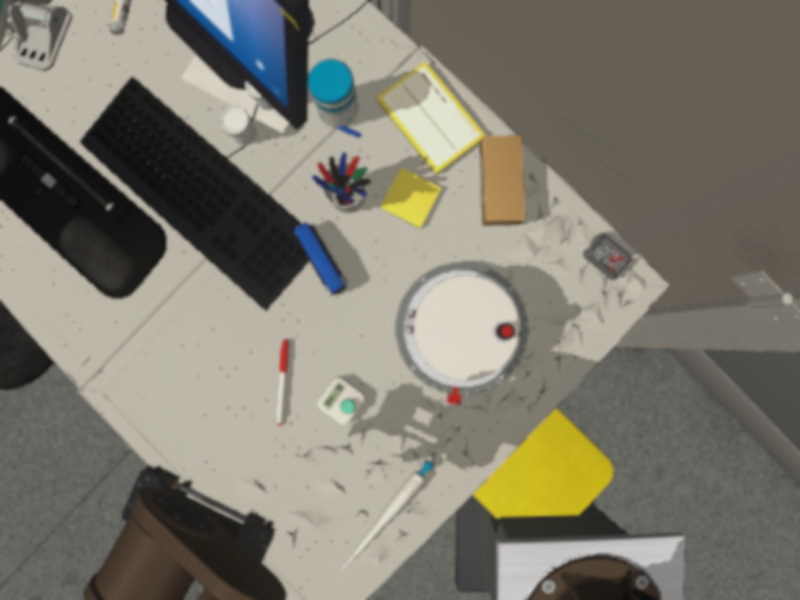

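View pics/side0.png

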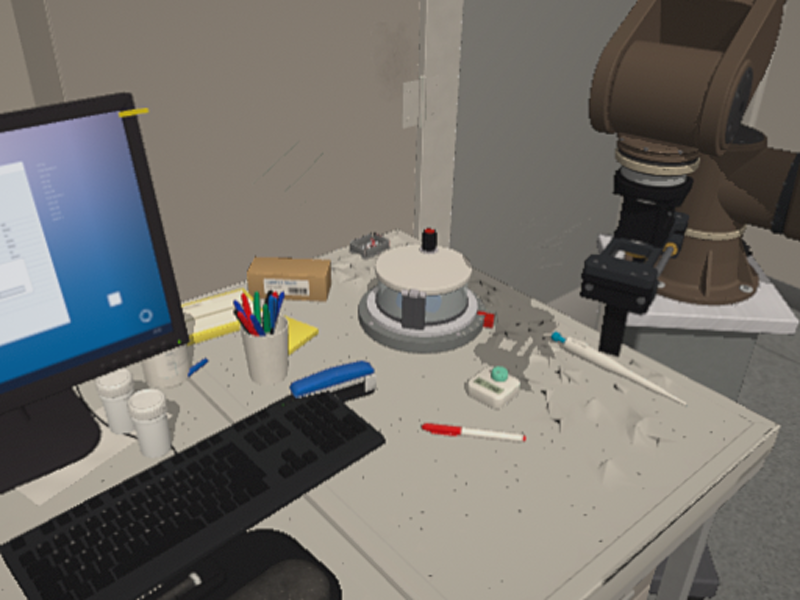

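The top view (800x600 scale) shows the lid centre near (464,328), knob red top at (507,331) and red marker at (455,397). The side view agrees: knob at (429,232), marker at (487,319). Clear space surrounds the chamber.

```bash
cat >h.py <<'E'
import numpy as np,cv2
from station import manip, optics
def ray(n,uv):
    c=optics.camera_model(n);K=np.array([[c['fx'],0,c['cx']],[0,c['fy'],c['cy']],[0,0,1.]])
    p=cv2.undistortPoints(np.array([[uv]],float),K,c['dist'])[0,0]
    R=np.array(c['R']);return -R.T@c['t'],R.T@np.array([p[0],p[1],1])
def at(n,uv,z):
    o,d=ray(n,uv);return o+d*(z-o[2])/d[2]
def red(n,im,box):
    u0,v0,u1,v1=box;s=im[v0:v1,u0:u1].astype(int)
    m=(s[...,0]>110)&(s[...,1]<70)&(s[...,2]<70);v,u=np.nonzero(m)
    return (u.mean()+u0,v.mean()+v0,m.sum()) if m.any() else None
E
python3 - <<'E'
from h import *
t=optics.snapshot("top");s=optics.snapshot("side")
f=.64
for n,im,kb,mb in(("top",t,(312,200,336,224),(280,243,302,262)),("side",s,(264,142,286,154),(300,196,322,212))):
    k=red(n,im,kb);m=red(n,im,mb);print(n,k,m)
    if k: print(' knob',at(n,k[:2],140))
    if m: print(' marker',at(n,m[:2],24), at(n,m[:2],12))
print('centre lid',at("top",(464*f,328*f),104))
# lid ellipse fit
g=t[150:260,240:350].astype(int);m=((g.min(2)>205)).astype(np.uint8)
n_,l,st,ce=cv2.connectedComponentsWithStats(m);i=1+st[1:,4].argmax();print(st[i],ce[i]+[240,150])
cs,_=cv2.findContours((l==i).astype(np.uint8),0,1);c=max(cs,key=len)
(e,ax,a)=cv2.fitEllipse(cv2.convexHull(c));e=np.array(e)+[240,150];print(e,ax,at("top",e,104))
for n,im,b in(("top",t,(240,150,350,270)),("side",s,(220,130,330,230))):
    pass
cv2.imwrite("pics/c1.png",np.hstack([cv2.resize(t[160:270,245:345,::-1],(390,429)),cv2.resize(s[130:240,225:325,::-1],(390,429))]))
E
```

```text
top (np.float64(324.36), np.float64(211.5), np.int64(50)) (np.float64(290.6458333333333), np.float64(253.77083333333334), np.int64(48))
 knob [500.04120337 163.19302927 140.        ]
 marker [396.0240369  232.93532158  24.        ] [395.0470378 232.0701489  12.       ]
side (np.float64(274.4), np.float64(147.2), np.int64(15)) (np.float64(311.74603174603175), np.float64(203.85714285714286), np.int64(63))
 knob [498.63798906 165.77980842 140.        ]
 marker [394.37228632 249.68583943  24.        ] [392.94850653 230.40509693  12.        ]
centre lid [504.93827583 222.4260508  104.        ]
[29 80  1  2  2] [269.  230.5]Traceback (most recent call last):
  File "<stdin>", line 13, in <module>
cv2.error: OpenCV(4.12.0) /io/opencv/modules/imgproc/src/shapedescr.cpp:361: error: (-201:Incorrect size of input array) There should be at least 5 points to fit the ellipse in function 'fitEllipseNoDirect'
```

Knob at (499.5, 164), marker at (394.5, 232). They are 125.1 mm apart and should be 125.2, so they agree. That puts the axis at about (505.7, 219.6).

```bash
python3 - <<'E'
from h import *
C=np.array([505.7,219.6])
for y0 in(83.6,-96.4):
    for d in (0,30,60,90):
        a=np.radians(-96.4-d);p=C+56*np.array([np.cos(a),np.sin(a)])
        q=manip.solve_ik([*p,133],[180,0,y0-d]);print(y0,d,p,None if q is None else np.round(q))
E
```

```text
83.6 0 [499.4577398  163.94899653] [ 11.  28. 110.  -0.  42.  17.]
83.6 30 [472.46854235 174.52594735] [ 13.  27. 113.  -0.  41.  49.]
83.6 60 [454.38368714 197.18045418] [ 16.  26. 114.  -0.  40.  82.]
83.6 90 [450.04899653 225.8422602 ] [ 19.  27. 113.  -0.  41. 116.]
-96.4 0 [499.4577398  163.94899653] None
-96.4 30 [472.46854235 174.52594735] [  13.   27.  113.    0.   41. -131.]
-96.4 60 [454.38368714 197.18045418] [ 16.  26. 114.   0.  40. -98.]
-96.4 90 [450.04899653 225.8422602 ] [ 19.  27. 113.   0.  41. -64.]
```

```bash
python3 - <<'E'
from h import *
k=[499.5,164]
manip.movep([*k,215],[180,0,83.6])
print(manip.current_time_s(),manip.current_position())
f0=np.array(manip.current_wrist_force())
manip.move_straight([*k,134],max_speed=100)
print(manip.current_time_s(),manip.current_wrist_force(),f0)
manip.grab(20)
print(manip.current_time_s(),manip.current_position(),manip.current_wrist_force(),manip.current_moment(),manip.current_finger_gap(),manip.current_finger_force())
t=optics.snapshot("top");s=optics.snapshot("side")
cv2.imwrite("pics/c2.png",np.hstack([cv2.resize(t[160:270,245:345,::-1],(390,429)),cv2.resize(s[130:240,225:325,::-1],(390,429))]))
E
```

```text
1.9 [499.43265866 164.73854982 215.06547656]
2.8583 [0.71370938 0.1025531  0.19882575] [ 0.41899612 -0.25657247 -0.32664128]
3.975 [499.34958372 163.96415085 133.9559077 ] [-0.86213897 -0.31204373  0.67053273] [-0.14997373  0.28653165  0.0760568 ] 23.72250255500001 19.99992460012436
```

View pics/c2.png

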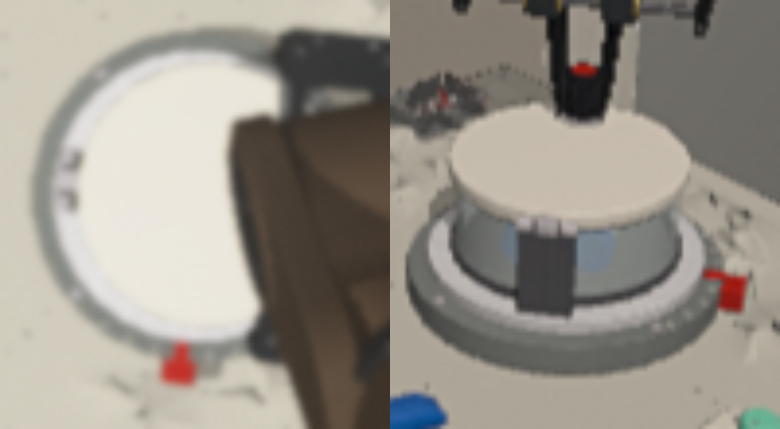

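The picture shows both fingers round the knob (side crop, 585,90) with the lid shut, and a finger gap of 23.7 mm confirms the grip. Next I turn it along the arc.

```bash
python3 - <<'E'
from h import *
C=np.array([505.7,219.6])
for d in range(9,91,9):
    a=np.radians(-96.4-d);p=C+56*np.array([np.cos(a),np.sin(a)])
    manip.move_straight([*p,134],[180,0,83.6-d],max_speed=35)
    F=np.array(manip.current_wrist_force());e=np.array([np.cos(a),np.sin(a)])
    print(d,round(manip.current_time_s(),2),'rad',round(F[:2]@e,1),'tan(cw)',round(F[0]*e[1]-F[1]*e[0],1),'z',round(F[2],1),'gap',round(manip.current_finger_gap(),1))
    if np.linalg.norm(F)>30: print('STOP');break
print(manip.current_position(),manip.current_orientation(),manip.current_moment())
t=optics.snapshot("top");s=optics.snapshot("side")
cv2.imwrite("pics/c3.png",np.hstack([cv2.resize(t[160:270,245:345,::-1],(390,429)),cv2.resize(s[130:240,225:325,::-1],(390,429))]))
E
```

```text
9 4.47 rad 0.8 tan(cw) -1.1 z -1.0 gap 23.3
18 4.88 rad 1.0 tan(cw) -1.4 z -1.9 gap 23.9
27 5.28 rad 1.7 tan(cw) -2.2 z -2.3 gap 23.5
36 5.67 rad 1.2 tan(cw) -4.6 z -1.4 gap 23.9
45 6.08 rad -1.7 tan(cw) -3.1 z -2.4 gap 23.6
54 6.47 rad -1.9 tan(cw) -2.4 z -3.5 gap 23.4
63 6.88 rad -3.7 tan(cw) 0.0 z -3.7 gap 23.7
72 7.28 rad -4.7 tan(cw) 1.1 z -3.7 gap 23.8
81 7.67 rad -6.2 tan(cw) 0.2 z -4.0 gap 23.7
90 8.07 rad -7.1 tan(cw) -1.5 z -4.8 gap 23.5
[450.71205195 225.34959181 134.00824667] [ 1.79977628e+02 -6.05528612e-02 -6.22310987e+00] [-0.40257639 -0.87663448 -0.12500767]
```

View pics/c3.png

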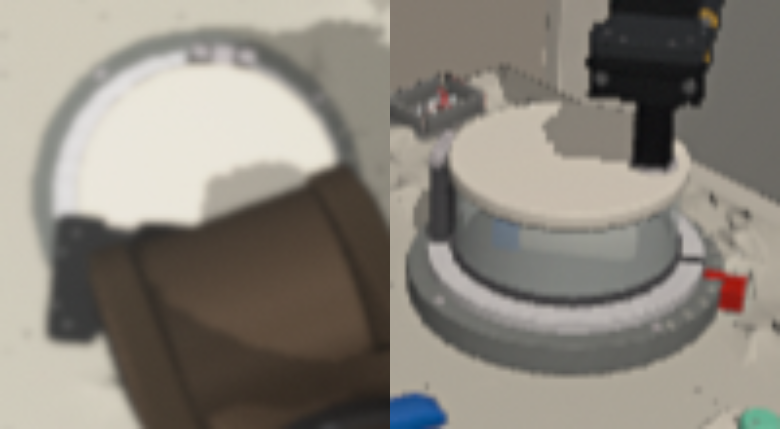

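The knob side now faces the marker, with the hinge at the far side (top crop, 222,50). I'll release briefly so it settles in the notch, then measure.

```bash
python3 - <<'E'
from h import *
manip.open_jaws(); manip.dwell(.3)
p=np.array(manip.current_position());print(manip.current_time_s(),p,manip.current_wrist_force())
manip.move_straight([p[0],p[1],225],max_speed=150)
t=optics.snapshot("top");s=optics.snapshot("side")
cv2.imwrite("pics/c4.png",np.hstack([cv2.resize(t[160:260,250:340,::-1],(396,440),interpolation=2),cv2.resize(s[130:230,240:330,::-1],(396,440),interpolation=2)]))
k=red("side",s,(275,140,310,175));print(k)
if k: print(at("side",k[:2],140))
E
```

```text
9.7167 [450.06549379 225.82758532 133.99723153] [-0.74856714 -0.2715576  -0.13188251]
(np.float64(293.5), np.float64(158.875), np.int64(16))
[448.2779674  228.34202328 140.        ]
```

View pics/c4.png

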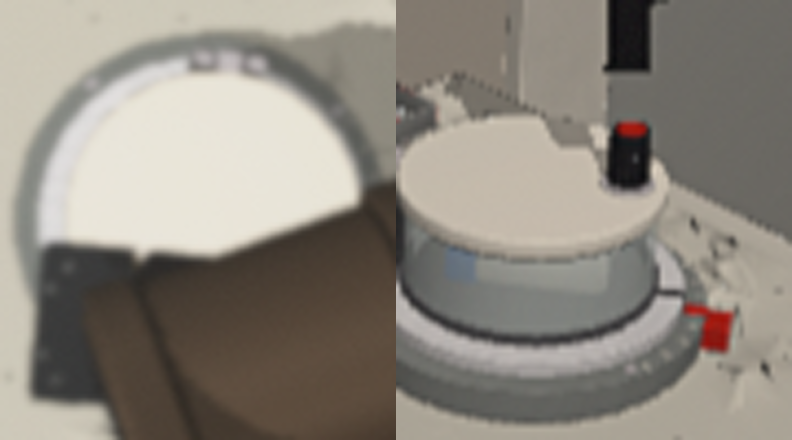

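The side crop shows the turntable's index line (670,293) meeting the red marker, the lid shut, and the knob near (449,226), so it sits in the notch. Next I regrip and lift about the hinge.

```bash
python3 - <<'E'
from h import *
from scipy.spatial.transform import Rotation as Ro
k=np.array([450.9,225.4]);b=np.array([-.9929,.1107,0]);b/=np.linalg.norm(b);n=np.cross(b,[0,0,1])
manip.move_straight([*k,134],[180,0,-6.4],max_speed=110)
manip.grab(50);manip.dwell(.2)
print(manip.current_time_s(),manip.current_position(),manip.current_wrist_force(),manip.current_finger_gap(),manip.current_finger_force())
H=np.array([*k,98])-142*b;p0=np.array([*k,134.]);R0=Ro.from_euler('xyz',[180,0,-6.4],degrees=True)
for th in (.02,.04,.06,.08,.10,.12):
    r=Ro.from_rotvec(n*th)
    manip.move_straight(H+r.apply(p0-H),(r*R0).as_euler('xyz',degrees=True),max_speed=15)
    P=np.array(manip.current_position())
    print(th,round(manip.current_time_s(),2),P.round(2),np.round(manip.current_wrist_force(),1),np.round(manip.current_moment(),2),round(manip.current_finger_gap(),1))
t=optics.snapshot("top");s=optics.snapshot("side")
cv2.imwrite("pics/c5.png",np.hstack([cv2.resize(t[160:260,250:340,::-1],(396,440),interpolation=2),cv2.resize(s[130:230,240:330,::-1],(396,440),interpolation=2)]))
E
```

```text
12.875 [450.87804031 225.36832257 133.97983644] [ 0.70815498 -0.27809121  0.66074519] 23.021842055389836 49.999982714653015
0.02 13.22 [451.57 225.26 136.54] [ 0.8  0.1 -6.5] [-0.03 -0.07 -0.05] 23.5
0.04 13.56 [452.34 225.15 139.39] [  1.5  -0.8 -10.3] [-0.1  -0.25  0.01] 23.2
0.06 13.9 [453.26 225.06 142.37] [  1.7  -1.9 -11.3] [-0.19 -0.32 -0.07] 23.0
0.08 14.24 [454.19 224.98 145.28] [  1.1  -1.  -10.1] [-0.21 -0.17 -0.02] 23.4
0.1 14.58 [455.21 224.93 148.12] [ 0.2 -3.2 -7.5] [-0.31 -0.15 -0.07] 23.4
0.12 14.93 [456.24 224.8  150.87] [ 0.6 -2.3 -6.3] [-0.32 -0.08 -0.07] 23.3
```

View pics/c5.png

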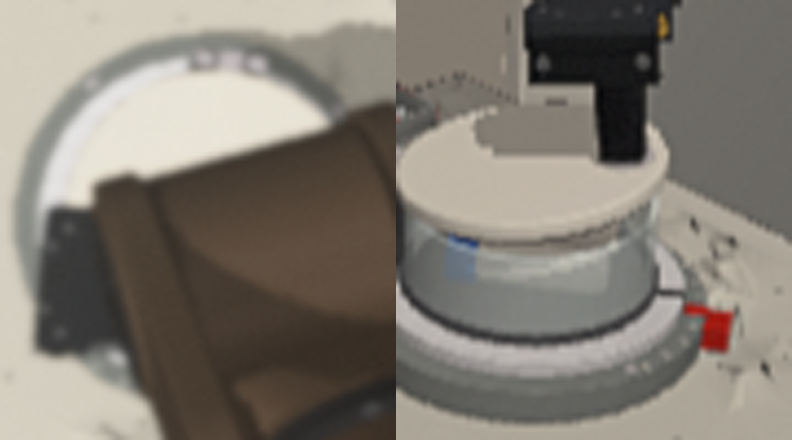

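The lid is free and held about 17 mm up at the knob (0.12 rad). The force peaked at 11.3 N and has fallen to 6.3 N, matching the seal with no slip, and the index line still meets the marker. One last check of steadiness.

```bash
python3 - <<'E'
from h import *
F=[]
for i in range(10): manip.dwell(.1);F.append(manip.current_wrist_force())
print(np.mean(F,0),np.std(F,0),manip.current_position(),manip.current_time_s(),manip.current_finger_gap())
a=cv2.imread("pics/c4.png")[:,:396];t=optics.snapshot("top")
b=cv2.resize(t[160:260,250:340,::-1],(396,440),interpolation=2)
g=lambda x:x[30:90,170:290].mean(2).astype(np.float32)
print(np.array(cv2.phaseCorrelate(g(a),g(b))[0])/4.4*2.25,'mm hinge shift (image)')
E
```

```text
[ 0.85416481 -2.09560584 -5.95503482] [0.52181597 0.42112855 0.43484151] [456.20473435 224.81553227 150.72757451] 16.025 23.30860297228429
[ 0.0435267  -0.03782614] mm hinge shift (image)
```

```bash
python3 -c "
from station import manip
print(manip.hand_in())"
```

```text
the job is handed in; nothing more can be done
None
```

I turned the chamber into its second notch with the knob in line with the red marker, broke the lid seal, and handed the job in at about 16 s with the arm still holding the lid open at about 0.12 rad, a gap of about 20 mm.

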